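Latch the blow-off box and hold its air lever at the set mark

TASK

Swing the hasp on the blow-off box's lid right over, until it lies flat over its staple; only then press the spring-loaded air lever down until the end of its cross grip stands level between the two prongs of the fork beside it. Keep the lever there with the gripper: the program finishes while still holding it down, since it springs up when let go. Leave the fork as it is set, and do not disturb the things lying round the unit.

Things in the scene. Friction and masses are not known exactly. Their poses are not given: they have to be found in the camera images.
- unit: Blow-off unit, fixed: steel base plate 200 (x) x 280 (y) x 12 mm, origin at the centre of its underside, front to -x, turned up to 0.3 rad. In its frame: grey box 140 x 140 mm centred at y = +60 mm, its shut lid's top at z = 100 mm, hasp and staple at its front edge; at y = -90 mm a valve block 50 x 50 mm (x 35 to 85 mm, up to z = 116 mm) with the air lever, which points to -x.
- hasp (a joint): Hasp angle: 0 = closed, flat on the lid and over the staple; grows as the hasp swings up and back (1.57 = upright; starts at 1.8 to 2.3, leaning back over the lid; stop at 2.6). Stiff hinge that stays where left: about 0.06 N m (1 N at the free end) to turn, so it must be pushed down flat.
- hasp_hinge (a point): Middle of the hasp's hinge axis (parallel to the unit's y), at x = -35, y = 60 mm of the unit, 2 mm above the lid. The closed hasp runs from here 85 mm towards the unit's -x: a steel plate 40 mm wide, 3 mm thick, with a slot 18 x 26 mm at 49 to 67 mm from the hinge; it is solid from 5 to 49 mm.
- hasp_tip (a point): Middle of the hasp's free end, 85 mm from the hinge.
- staple (a point): Foot of the staple, a U of 6 mm steel rod, 22 mm wide along the unit's y, on a ledge at lid height before the box; it stands up 19 mm through the hasp's slot when the hasp is closed.
- press_bar: The air lever: 12 mm rod with a cross grip; origin on its pivot axis (parallel to the unit's y, z = 100 mm, at x = +60, y = -90 mm of the unit). Released it points to the unit's -x, 0.3 rad above level; it can be pressed down 0.72 rad. The spring resists at the grip with about 4 N, plus 1.8 N per 0.1 rad (7 to 13 N at the fork's settings), and lifts it when let go.
- grip (a point): Centre of the lever's black cross grip, a rod 18 mm in diameter and 64 mm long parallel to the unit's y, 120 mm from the pivot; its top is 9 mm above this point at any angle. Released it is 135 mm above the table.
- fork_mid (a point): Where point grip must be for the grip's end to stand midway between the fork's prongs. The fork: a steel rod arm on the lever's pivot axis with two 5 mm prongs one above the other, 32 mm apart in the clear, 39 mm to the right (unit's -y) of the lever's centre line, just past the grip's end. It is set 0.18 to 0.48 rad below the released lever, stiff; the grip does not touch it.
- screwdriver_a: Red screwdriver, 207 x 65 x 30 mm, lying left of the unit; bystander.
- tape_measure: Yellow tape measure, 77 x 83 x 35 mm, right of the unit's front; bystander.
- glue_bottle: Upright glue bottle, 59 x 64 x 155 mm, right of the unit's back; bystander.

How it is judged:
By the outcome, as a careful person would: the job done as asked, in the order asked, and still so for the second after the job is handed in, while the arm keeps its last pose, push and grip.
It also fails if it takes over 48 s, if anything falls off the work surface, if the arm or the gripper's body presses on something with over 40 N, if the wrist force passes 120 N, or if a joint passes its speed limit or range.

ROBOT

A 6-joint arm with a two-finger parallel gripper is mounted at the origin on a cart in front of the work surface, level with it; the furniture and walls round the work are solid. World frame = base frame: x ahead of the robot, y to its left, z up, the work surface at z = 0. Lengths are in m, angles in rad, forces in N, time in s.
With the tool pointing down it reaches from about 0.375 to 0.825 m from the base axis. Payload 5.5 kg.
Tool frame: the origin (TCP) lies on the centre line of the jaws, within the pads' length; the fingertips stand 11 mm ahead of it and the grasp point (between the pads) lies 8 mm behind it; z points along the fingers, y is the line along which they close (so a half turn about z gives the same grasp; the last joint's range is limited). The gripper opens to 85 mm and grips with 20 to 120 N. Pads are 22 mm wide; open, the fingers measure 114 mm over their backs; the gripper's body (76 mm by 85 mm) begins 54 mm behind the grasp point. The pads swing forward as they close: fully open they stand 13 mm farther back than shut.
Start: joints at [1.148, 0.314, -0.047, 1.21, 0, 1.571], TCP at [0.246, 0.547, 0.242] pointing down, gripper open.
Joint ranges: [-2.67, 2.67], [-0.69, 1.73], [-1.03, 1.25], [-2.08, 2.16], [-1.42, 1.45], [-3.14, 3.14]. Speed limits (rad/s): [2.39, 2.39, 3.01, 3.14, 3.14, 3.14].

INTERFACE

Orientations are given as a unit quaternion [x, y, z, w].
In Python, from rig import get_obs, read_camera, camera_model, finish_job gives the robot as it stands. The module is installed in compiled form; this text tells all that it offers.
- The arm moves only by the tool arm_command, never from a script. Its argument "series" is a list of rows, each an object of numbers: "x", "y", "z": the shift along the tool's x, y, z in m; "ax", "ay", "az": the turn, a rotation vector about the tool's x, y, z in rad. A call has 1 to 8 rows; each row is the pose to reach, as a shift and turn from the pose commanded when the call began, along the tool's axes at that moment; what a row does not reach only later rows make up. A row lasts 1/8 s, in which the tool goes at most 62.5 mm and 10.7 degrees, less where a joint would pass 70% of its speed; a pose out of reach is approached as far as the arm can. A call with a gripper value outside its range is refused whole. "gripper" is the opening, from -1 (shut) to 1 (fully open), so that 0 is half open, set as the call begins (left out, the last holds). The fingers move at their own pace and stop on an object; "squeeze" is the grip in N (left out, the last holds). Time passes only in rows, so rows that repeat a pose let the fingers close. It gives the time, the measured TCP pose, the force, the opening and the grip force at its end, in the units of the state.
- get_obs(): the state, without advancing time (a new reading comes with each control period).
- read_camera(name): name is "scene" or "side" or "wrist"; returns (picture, depth): 420x560x3 uint8, red, green, blue; 420x560 float32, m along the optical axis (not along the pixel's ray), 0 where there is no reading.
- camera_model(name): a dict with "vertical_fov" (degrees; the focal length in pixels is half the picture's height over the tangent of half this angle, whatever the lens; pixels are square), "cx", "cy" (the principal point, pixels), "R" (3x3) and "t" (3): a world point X has camera coordinates R X + t; the wrist camera has in their place "T_tool_cam" (4x4, takes a point from camera to tool coordinates, whose origin is the TCP and whose axes are the flange's). Camera axes: x right, y down, z forward; pixel columns grow to the right and rows downward; lengths in m; the calibration is good to about 2 mm. The wrist camera is an equidistant fisheye: a pixel r from the principal point sees the ray r / f radians off the axis. A picture is of the moment at which its call begins: read the wrist's pose just before it. camera_model takes no time and is no camera call.
- finish_job(): hands the job in; it is judged then, once.
The state is a dict: "clock": time; "q": joint angles; "qd": joint speeds; "effort": joint torques, N m; "tool_pos": TCP position; "tool_rot": TCP orientation; "force": force on the tool from outside, world axes, zero at the start; "moment": the same for the moment, N m; "gripper_width": finger opening in m; "finger_force": force on a finger pad.
Only numpy, scipy, OpenCV 4.12 (cv2) and the standard library are available. Lean on these libraries where they do the work, as an engineer would, in place of code of your own. Each camera call takes 0.05 s, during which the arm holds its last target. There are 200 camera calls.

## Working session

There is one attempt and no reset: what is moved stays moved. The work goes in short steps, Python scripts to look and compute and a tool call to move; the robot and the scene stay as the last step left them, time stands still between calls to the robot, and variables do not carry over. Pictures are saved under pics/ and viewed, at most 10 in all, crops included, and the job is handed in when it is done.

Besides the shell and the picture viewer there is one more tool, called after "Call:" by a JSON object that holds its "name" and its "arguments". arm_command: Moves the arm, as the interface text tells. Its arguments: {"type":"object","properties":{"series":{"type":"array","items":{"type":"object","properties":{"x":{"type":"number"},"y":{"type":"number"},"z":{"type":"number"},"ax":{"type":"number"},"ay":{"type":"number"},"az":{"type":"number"}}}},"gripper":{"type":"number"},"squeeze":{"type":"number"}},"required":["series"]}

```bash
mkdir -p pics; cat > h.py <<'E'
import numpy as np, cv2
from rig import *
from scipy.spatial.transform import Rotation as Rn
def cloud(name):
    o=get_obs(); p,d=read_camera(name); m=camera_model(name)
    h,w=d.shape; f=h/2/np.tan(np.radians(m['vertical_fov'])/2)
    v,u=np.mgrid[:h,:w]; X=np.stack([(u-m['cx'])/f*d,(v-m['cy'])/f*d,d],-1)
    W=(X-np.array(m['t']))@np.array(m['R'])
    W[d==0]=np.nan
    return p,d,W,o
E
python3 - <<'E'
from h import *
for n in ('scene','side'):
    p,d,W,o=cloud(n); cv2.imwrite(f'pics/{n}0.png',p[:,:,::-1]); np.savez(f'{n}0.npz',p=p,d=d,W=W)
    m=camera_model(n); R=np.array(m['R']); print(n,-R.T@np.array(m['t']),R[2],(d==0).mean())
print(o)
E
```

```text
scene [ 0.1728415  -0.48609511  0.68896179] [ 0.41935481  0.60972205 -0.67259242] 0.003954081632653061
side [ 0.49185317 -0.65987496  0.57664074] [ 0.05018003  0.83071629 -0.5544298 ] 0.003941326530612245
{'clock': 0.05, 'q': array([ 1.14797947e+00,  3.14219302e-01, -4.80459190e-02,  1.21021566e+00,
        1.81156905e-05,  1.57081066e+00]), 'qd': array([-0.00033349, -0.00099392,  0.00170971,  0.00078616, -0.00168779,
       -0.00100858]), 'effort': array([ 6.77205553e-04, -5.41245711e+01,  3.40875900e+01,  1.17750163e-02,
        7.45372915e-06,  1.63076219e-06]), 'tool_pos': array([0.24596767, 0.54666309, 0.24145312]), 'tool_rot': array([ 2.09844118e-01,  9.77734492e-01, -8.21623809e-04, -1.85590960e-04]), 'force': array([-0.70043917, -0.02808413, -1.0449453 ]), 'moment': array([-0.00995914, -0.00656046,  0.05200442]), 'finger_force': 0.0, 'gripper_width': 0.08575519642164096}
```

View pics/scene0.png

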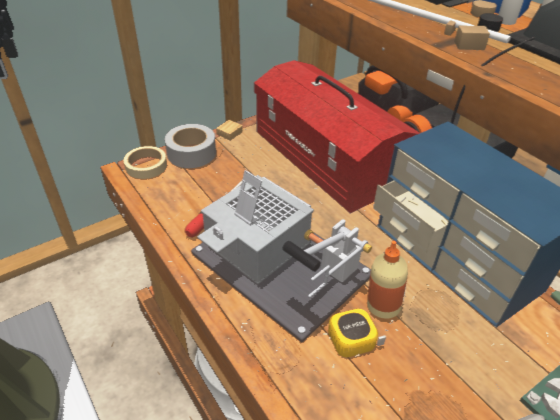

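View pics/side0.png

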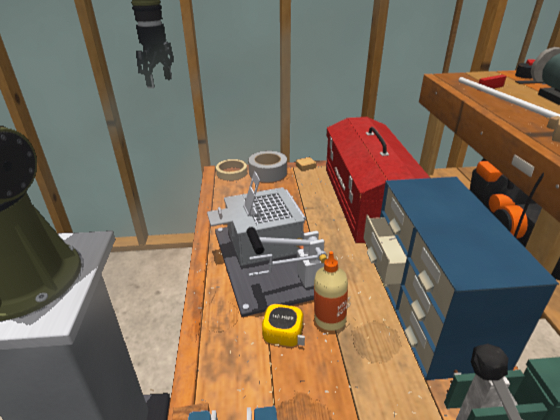

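The scene view shows the unit: plate corners at about (195,252), (301,330) and (370,270), the upright hasp at (247,197), the staple at (218,233), the black grip at (302,256), and the fork near (325,282). Next I fit the unit's pose.

```bash
cat > fit.py <<'E'
from h import *
from scipy.optimize import least_squares
P=[]
for n in ('scene','side'):
    D=np.load(n+'0.npz'); p,W=D['p'].astype(int),D['W']; z=W[...,2]
    hsv=cv2.cvtColor(D['p'],cv2.COLOR_RGB2HSV)
    reg=(W[...,0]>.3)&(W[...,0]<.9)&(abs(W[...,1])<.5)
    gray=(hsv[...,1]<60)
    m=reg&gray&(abs(z-.012)<.005)&(hsv[...,2]<130)
    m=cv2.morphologyEx(m.astype(np.uint8),cv2.MORPH_OPEN,np.ones((3,3)))
    k,l,s,c=cv2.connectedComponentsWithStats(m); i=1+s[1:,4].argmax(); m=l==i
    q=W[m]; r=cv2.minAreaRect(q[:,:2].astype(np.float32)); print(n,'plate',m.sum(),np.median(q[:,2]),r)
    print(cv2.boxPoints(r))
    m=reg&gray&(abs(z-.100)<.004)
    m=cv2.morphologyEx(m.astype(np.uint8),cv2.MORPH_OPEN,np.ones((3,3)))
    k,l,s,c=cv2.connectedComponentsWithStats(m); i=1+s[1:,4].argmax(); m=l==i
    q=W[m]; r=cv2.minAreaRect(q[:,:2].astype(np.float32)); print(n,'lid',m.sum(),np.median(q[:,2]),r); print(cv2.boxPoints(r))
    m=reg&(hsv[...,2]<60)&(z>.07)&(z<.16)
    m=cv2.morphologyEx(m.astype(np.uint8),cv2.MORPH_OPEN,np.ones((3,3)))
    k,l,s,c=cv2.connectedComponentsWithStats(m)
    for i in range(1,k):
        if s[i,4]>20:
            q=W[l==i]; print('dark',c[i],s[i,4],q.mean(0),q.min(0),q.max(0))
E
python3 fit.py
```

```text
scene plate 5956 0.011321539995951833 ((0.5236403942108154, 0.003943353891372681), (0.1915930211544037, 0.2766357362270355), 12.671402931213379)
[[ 0.3998358   0.11787853]
 [ 0.46051842 -0.15201953]
 [ 0.64744496 -0.10999182]
 [ 0.58676237  0.15990624]]
scene lid 3209 0.09934344227021381 ((0.495684951543808, 0.060514260083436966), (0.19655588269233704, 0.14499400556087494), 13.18742847442627)
[[ 0.38345942  0.10867859]
 [ 0.41653794 -0.03249178]
 [ 0.6079105   0.01234993]
 [ 0.57483196  0.1535203 ]]
dark [300.31400966 258.27536232] 207 [ 0.48913589 -0.09868553  0.13768807] [ 0.47974345 -0.126453    0.12877152] [ 0.50771912 -0.06516282  0.14443789]
side plate 3571 0.010595019527105108 ((0.5083487629890442, -0.000823974609375), (0.1533549278974533, 0.27792665362358093), 12.419441223144531)
[[ 0.4035792   0.11839674]
 [ 0.46335196 -0.15302624]
 [ 0.6131183  -0.12004469]
 [ 0.55334556  0.15137829]]
side lid 1748 0.09837849328604206 ((0.49759137630462646, 0.06099729984998703), (0.19454680383205414, 0.14605934917926788), 11.349915504455566)
[[ 0.38784802  0.11345535]
 [ 0.4165926  -0.02974762]
 [ 0.60733473  0.00853925]
 [ 0.57859015  0.15174222]]
dark [254.99209486 240.94071146] 253 [ 0.49675864 -0.1009713   0.14000332] [ 0.48314111 -0.1266809   0.12792555] [ 0.51004626 -0.06313311  0.14462718]
dark [409.5 251. ] 36 [ 0.7535724  -0.16079922  0.14465889] [ 0.75054679 -0.16251077  0.13243779] [ 0.75733414 -0.15910776  0.15651143]
dark [404.90909091 272.5       ] 66 [ 0.75375982 -0.16111403  0.09645851] [ 0.75096261 -0.16299185  0.0706078 ] [ 0.75678957 -0.15981384  0.1213749 ]
dark [487.32814883 325.95760903] 3279 [ 0.81656059 -0.30489065  0.12062045] [ 0.75030193 -0.30709213  0.07037057] [ 0.8907654  -0.30231176  0.15999898]
dark [452.69473684 404.04210526] 95 [ 0.70026107 -0.42955553  0.15384857] [ 0.69380058 -0.43123818  0.1479004 ] [ 0.70937017 -0.42380914  0.15993988]
```

```bash
cat >> h.py <<'E'
C=np.array([.530,.004,0]); A=.219
U=np.array([[np.cos(A),-np.sin(A),0],[np.sin(A),np.cos(A),0],[0,0,1]])  # unit->world
E
python3 - <<'E'
from h import *
tiles=[]
for n,(u0,v0,u1,v1) in (('scene',(190,160,390,320)),('side',(210,160,350,320))):
    D=np.load(n+'0.npz'); W=D['W']; X=(W-C)@U*1000
    tiles.append(cv2.resize(D['p'][v0:v1,u0:u1,::-1],None,fx=600/(v1-v0)*.66,fy=600/(v1-v0)*.66,interpolation=cv2.INTER_CUBIC))
    h=X[(abs(X[...,1]-60)<25)&(X[...,2]>106)&(abs(X[...,0])<110)]
    print(n,'hasp',len(h),h.min(0),h.max(0)); 
    b=h[h[:,2]>125]
    pf=np.polyfit(h[:,2],h[:,0],1); print('x=a z+b',pf, 'ang',np.pi/2+np.arctan(pf[0]), 'y pct',np.percentile(h[:,1],[2,50,98]))
    t=h[h[:,2]>np.percentile(h[:,2],95)]; print('tip',t.mean(0))
    f=(X[...,1]<-122)&(X[...,1]>-145)&(X[...,2]>25)&(X[...,2]<150)&(X[...,0]>-110)&(X[...,0]<90)
    vv,uu=np.nonzero(f)
    print('fork',len(vv)); 
    for v,u in list(zip(vv,uu))[::4]: print((u,v),X[v,u].round(0),D['p'][v,u],end=' ; ')
    print()
    s=X[(abs(X[...,1]-60)<20)&(X[...,2]>104)&(X[...,0]<-75)]; print('staple',len(s),s.mean(0) if len(s) else '')
    g=X[(np.max(D['p'],-1)<60)&(X[...,2]>100)&(X[...,2]<150)&(abs(X[...,1]+90)<50)&(abs(X[...,0]+55)<30)]; print('grip',g.min(0),g.max(0))
cv2.imwrite('pics/c.png',cv2.hconcat(tiles)[:, :800])
print(cv2.hconcat(tiles).shape)
E
```

```text
scene hasp 782 [-98.41558951  41.23464546 106.02879826] [ -7.78208408  84.00368284 183.97363187]
x=a z+b [   0.56111106 -108.15966402] ang 2.082130058646775 y pct [43.44306919 61.64088963 82.28650388]
tip [-10.27490217  63.02944336 181.73202958]
fork 460
(np.int64(363), np.int64(240)) [  62. -123.  108.] [211 186 163] ; (np.int64(363), np.int64(241)) [  59. -124.  109.] [225 220 217] ; (np.int64(367), np.int64(241)) [  65. -128.  107.] [191 173 156] ; (np.int64(365), np.int64(242)) [  60. -128.  108.] [208 207 209] ; (np.int64(362), np.int64(243)) [  56. -125.  107.] [224 223 224] ; (np.int64(366), np.int64(243)) [  62. -129.  105.] [169 148 112] ; (np.int64(362), np.int64(244)) [  53. -127.  108.] [216 216 217] ; (np.int64(366), np.int64(244)) [  59. -131.  107.] [235 203 108] ; (np.int64(360), np.int64(245)) [  52. -124.  105.] [182 181 181] ; (np.int64(364), np.int64(245)) [  57. -128.  104.] [200 169 121] ; (np.int64(368), np.int64(245)) [  60. -134.  106.] [239 209 104] ; (np.int64(360), np.int64(246)) [  50. -125.  104.] [180 179 180] ; (np.int64(364), np.int64(246)) [  54. -13
[... 13626 characters left out ...]
[109 108 111] ; (np.int64(268), np.int64(273)) [ -43. -130.   90.] [95 93 95] ; (np.int64(250), np.int64(274)) [ -74. -125.   93.] [218 219 226] ; (np.int64(254), np.int64(274)) [ -67. -126.   91.] [114 115 117] ; (np.int64(258), np.int64(274)) [ -61. -129.   92.] [102 101 105] ; (np.int64(262), np.int64(274)) [ -53. -128.   89.] [91 89 92] ; (np.int64(250), np.int64(275)) [ -75. -128.   93.] [142 143 148] ; (np.int64(254), np.int64(275)) [ -68. -128.   91.] [87 86 90] ; (np.int64(258), np.int64(275)) [ -60. -127.   88.] [90 88 92] ; 
staple 3084 [-443.92320108   59.41056066  215.30279524]
grip [ -62.65002371 -121.28562897  127.92554527] [-46.01990357 -56.27949619 144.62718189]
(396, 841, 3)
```

View pics/c.png

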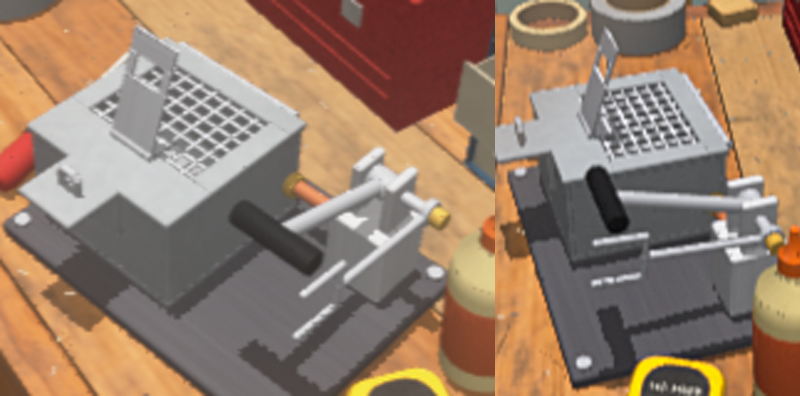

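The crop shows the hasp leaning back over the lid, with its tip near unit (-9, 60, 182), so about 1.88 rad. The fork's two prongs have their centres at z of about 127 and 90.5 mm, so the grip target is z of about 109.5 mm, roughly 0.22 rad below released. Next I plan the approach behind the hasp.

```bash
cat >> h.py <<'E'
def uw(p): return C+U@(np.array(p)/1000)
def rel(targets):  # unit-frame TCP targets (mm), yaw aligned: tool y along +unit y, tool z down -> tool-frame rows
    o=get_obs(); R=Rn.from_quat(o['tool_rot'])
    Rt=Rn.from_matrix(np.stack([-U[:,0],U[:,1],[0,0,-1]],1))
    for t in targets:
        print(t,(R.inv().apply(uw(t)-o['tool_pos'])*1000).round(1),(R.inv()*Rt).as_rotvec().round(3))
    print('now unit',((o['tool_pos']-C)@U*1000).round(1),'q',o['q'].round(2),'F',o['force'].round(1),'t',o['clock'])
E
python3 - <<'E'
from h import *
rel([(60,60,215),(36,60,158)])
for n in('scene','side'):
    W=np.load(n+'0.npz')['W']; t=uw((45,60,0)); b=W[(W[...,2]>.16)&(W[...,2]<.6)]; b=b[np.hypot(*(b-t)[:,:2].T)<.2]; x=(b-C)@U*1000
    x=x[(x[:,0]>10)|(x[:,1]>100)]; print(n,len(x), x.min(0) if len(x) else'', x.max(0) if len(x) else '')
E
```

```text
(60, 60, 215) [-493.8 -294.4   27. ] [-0.001 -0.001 -0.642]
(36, 60, 158) [-474.6 -308.6   84. ] [-0.001 -0.001 -0.642]
now unit [-159.3  591.5  241.5] q [ 1.15  0.31 -0.05  1.21  0.    1.57] F [ 0.6 -0.6 -0.5] t 0.1
scene 7 [232.17033385  -4.37856045 160.14068469] [243.80720416  44.68550644 161.82308203]
side 0
```

Call:
{"name": "arm_command", "arguments": {"series": [{"x": -0.04, "y": -0.024, "az": -0.08}, {"x": -0.08, "y": -0.048, "az": -0.16}, {"x": -0.12, "y": -0.072, "az": -0.24}, {"x": -0.16, "y": -0.096, "az": -0.32}, {"x": -0.2, "y": -0.12, "az": -0.4}, {"x": -0.24, "y": -0.144, "az": -0.48}, {"x": -0.28, "y": -0.168, "az": -0.56}, {"x": -0.32, "y": -0.192, "az": -0.642}], "gripper": -1, "squeeze": 30}}

```text
schema error: expected keys x, y, z, ax, ay, az
```

```bash
python3 -c "
from h import *
rel([(60,60,215),(36,60,158)])"
```

```text
(60, 60, 215) [-493.8 -294.4   27. ] [-0.001 -0.001 -0.642]
(36, 60, 158) [-474.6 -308.6   84. ] [-0.001 -0.001 -0.642]
now unit [-159.3  591.5  241.5] q [ 1.15  0.31 -0.05  1.21  0.    1.57] F [ 0.6 -0.6 -0.5] t 0.1
```

All six keys are needed in each row.

Call:
{"name": "arm_command", "arguments": {"series": [{"x": -0.04, "y": -0.024, "z": 0, "ax": 0, "ay": 0, "az": -0.08}, {"x": -0.08, "y": -0.048, "z": 0, "ax": 0, "ay": 0, "az": -0.16}, {"x": -0.12, "y": -0.072, "z": 0, "ax": 0, "ay": 0, "az": -0.24}, {"x": -0.16, "y": -0.096, "z": 0, "ax": 0, "ay": 0, "az": -0.32}, {"x": -0.2, "y": -0.12, "z": 0, "ax": 0, "ay": 0, "az": -0.4}, {"x": -0.24, "y": -0.144, "z": 0, "ax": 0, "ay": 0, "az": -0.48}, {"x": -0.28, "y": -0.168, "z": 0, "ax": 0, "ay": 0, "az": -0.56}, {"x": -0.32, "y": -0.192, "z": 0, "ax": 0, "ay": 0, "az": -0.642}], "gripper": -1, "squeeze": 30}}

```text
clock: 1.1
tool_pos: [0.4597, 0.2393, 0.242]
tool_rot: [-0.111, 0.994, -0.0, -0.0]
force: [0.8, 0.2, -1.2]
gripper_width: 0.0002
finger_force: 0.0
```

```bash
python3 -c "
from h import *
rel([(60,60,215),(36,60,158)])"
```

```text
(60, 60, 215) [ -76.9 -185.2   27. ] [-0.    -0.     0.003]
(36, 60, 158) [ -53.  -185.1   84. ] [-0.    -0.     0.003]
now unit [-17.5 245.  242. ] q [ 0.48  0.16 -0.24  1.17  0.    0.26] F [ 0.8  0.2 -1.2] t 1.1
```

Call:
{"name": "arm_command", "arguments": {"series": [{"x": -0.02, "y": -0.045, "z": 0, "ax": 0, "ay": 0, "az": 0}, {"x": -0.05, "y": -0.09, "z": 0, "ax": 0, "ay": 0, "az": 0}, {"x": -0.07, "y": -0.14, "z": 0, "ax": 0, "ay": 0, "az": 0}, {"x": -0.075, "y": -0.185, "z": 0.01, "ax": 0, "ay": 0, "az": 0}, {"x": -0.07, "y": -0.185, "z": 0.035, "ax": 0, "ay": 0, "az": 0}, {"x": -0.06, "y": -0.185, "z": 0.06, "ax": 0, "ay": 0, "az": 0}, {"x": -0.053, "y": -0.185, "z": 0.084, "ax": 0, "ay": 0, "az": 0}, {"x": -0.053, "y": -0.185, "z": 0.084, "ax": 0, "ay": 0, "az": 0}]}}

```text
clock: 2.1
tool_pos: [0.5489, 0.0713, 0.1563]
tool_rot: [-0.109, 0.994, -0.0, -0.002]
force: [0.3, -0.5, 0.1]
gripper_width: -0.0002
finger_force: 0.0
```

```bash
python3 - <<'E'
from h import *
rel([(-24,60,158)])
T=[]
for n,(u0,v0) in (('scene',(150,100)),('side',(160,80))):
    p,d,W,o=cloud(n); T.append(cv2.resize(p[v0:v0+200,u0:u0+200,::-1],(400,400)))
    X=(W-C)@U*1000; h=X[(abs(X[...,1]-60)<8)&(X[...,2]>110)&(X[...,2]<210)&(X[...,0]>-30)&(X[...,0]<80)]
    f=h[h[:,0]>15]; print(n,len(f),f.min(0),f.max(0))
cv2.imwrite('pics/d.png',cv2.hconcat(T))
E
```

```text
(-24, 60, 158) [57.1 -1.6 -1.5] [ 0.    -0.005  0.   ]
now unit [ 33.1  61.6 156.3] q [ 0.13  0.28 -0.29  1.   -0.   -0.09] F [ 0.3 -0.5  0.1] t 2.1
scene 215 [ 16.19689067  52.00728582 143.47401756] [ 40.35617172  67.61092407 209.70950077]
side 79 [ 22.24924737  52.17771778 144.55342963] [ 44.92342374  67.39774955 200.7651922 ]
```

View pics/d.png

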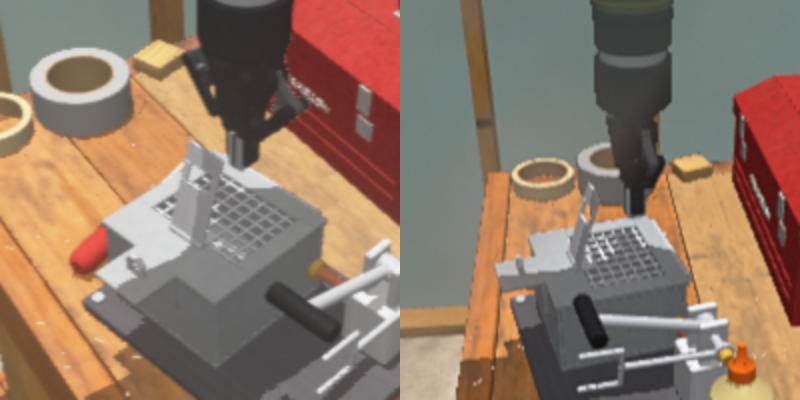

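The fingers stand behind the hasp with the tip at z of about 144 mm, which matches the given 11 mm. The hasp is at about (200,200) and the fingers at (240,160) in the left tile. Now I sweep it over.

Call:
{"name": "arm_command", "arguments": {"series": [{"x": 0.02, "y": -0.002, "z": 0, "ax": 0, "ay": 0, "az": 0}, {"x": 0.038, "y": -0.002, "z": 0, "ax": 0, "ay": 0, "az": 0}, {"x": 0.055, "y": -0.002, "z": 0, "ax": 0, "ay": 0, "az": 0}, {"x": 0.071, "y": -0.002, "z": 0.002, "ax": 0, "ay": 0, "az": 0}, {"x": 0.082, "y": -0.002, "z": 0.008, "ax": 0, "ay": 0, "az": 0}, {"x": 0.089, "y": -0.002, "z": 0.016, "ax": 0, "ay": 0, "az": 0}, {"x": 0.095, "y": -0.002, "z": 0.025, "ax": 0, "ay": 0, "az": 0}, {"x": 0.097, "y": -0.002, "z": 0.03, "ax": 0, "ay": 0, "az": 0}]}}

```text
clock: 3.2
tool_pos: [0.4562, 0.0485, 0.1274]
tool_rot: [-0.109, 0.994, -0.0, -0.001]
force: [-0.8, -0.4, 1.9]
gripper_width: 0.0002
finger_force: 0.7
```

```bash
python3 - <<'E'
from h import *
rel([(-66,60,116)])
for n in ('scene','side'):
    p,d,W,o=cloud(n)
    X=(W-C)@U*1000; h=X[(abs(X[...,1]-60)<22)&(X[...,2]>104)&(X[...,2]<190)&(X[...,0]>-135)&(X[...,0]<-85)]
    print(n,len(h),h.min(0),h.max(0))
E
```

```text
(-66, 60, 116) [ 3.6  0.5 11.4] [ 0.    -0.001  0.   ]
now unit [-62.4  59.5 127.4] q [ 0.11  0.13 -0.55  0.89 -0.   -0.11] F [-0.8 -0.4  1.9] t 3.2
scene 227 [-116.5996754    42.49235003  104.33106959] [-85.77368864  81.64430962 133.8297491 ]
side 137 [-114.80665134   41.21516582  105.34189064] [-85.26338755  81.6351939  130.44223775]
```

Force is 1.9 N and the hasp tip is at about z 131, so it is following well. Now I press it flat in small steps.

Call:
{"name": "arm_command", "arguments": {"series": [{"x": 0.002, "y": 0, "z": 0.004, "ax": 0, "ay": 0, "az": 0}, {"x": 0.002, "y": 0, "z": 0.008, "ax": 0, "ay": 0, "az": 0}, {"x": 0.002, "y": 0, "z": 0.011, "ax": 0, "ay": 0, "az": 0}, {"x": 0.002, "y": 0, "z": 0.013, "ax": 0, "ay": 0, "az": 0}, {"x": 0.002, "y": 0, "z": 0.013, "ax": 0, "ay": 0, "az": 0}]}}

```text
clock: 3.92
tool_pos: [0.455, 0.0483, 0.1151]
tool_rot: [-0.109, 0.994, 0.0, -0.0]
force: [0.1, -0.2, 0.0]
gripper_width: 0.0002
finger_force: 0.0
```

```bash
cat > hs.py <<'E'
from h import *
rel([(-66,60,116)])
for n in ('scene','side'):
    p,d,W,o=cloud(n)
    X=(W-C)@U*1000; h=X[(abs(abs(X[...,1]-60)-16)<4)&(X[...,2]>99)&(X[...,2]<190)&(X[...,0]>-120)&(X[...,0]<-82)]
    t=X[(abs(X[...,1]-60)<16)&(X[...,2]>99)&(X[...,2]<190)&(X[...,0]>-118)&(X[...,0]<-107)]
    l=X[(X[...,1]<125)&(X[...,1]>85)&(abs(X[...,2]-100)<6)&(abs(X[...,0]+50)<15)]
    print(n,len(h),np.percentile(h[:,2],[5,50,95]),'tip z',np.percentile(t[:,2],[5,50,95]),'lid',np.median(l[:,2]))
E
python3 hs.py
```

```text
(-66, 60, 116) [ 2.4  0.5 -0.9] [ 0. -0.  0.]
now unit [-63.6  59.5 115.1] q [ 0.11  0.14 -0.57  0.86  0.   -0.11] F [ 0.1 -0.2  0. ] t 3.925
scene 162 [ 99.2796094  103.02244408 106.06976952] tip z [101.809179   103.57272848 105.15184818] lid 99.48324392460903
side 75 [ 99.74999149 102.2104625  103.53481583] tip z [100.88570719 102.6011802  103.8156402 ] lid 98.31099422022815
```

Call:
{"name": "arm_command", "arguments": {"series": [{"x": 0.002, "y": 0, "z": 0.001, "ax": 0, "ay": 0, "az": 0}, {"x": 0.002, "y": 0, "z": 0.002, "ax": 0, "ay": 0, "az": 0}, {"x": 0.002, "y": 0, "z": 0.002, "ax": 0, "ay": 0, "az": 0}]}}

```text
clock: 4.4
tool_pos: [0.4535, 0.0479, 0.1144]
tool_rot: [-0.109, 0.994, 0.0, 0.001]
force: [-2.4, -0.6, 10.0]
gripper_width: -0.0
finger_force: 5.1
```

Hasp is firmly down: 10 N, fingertip at z of about 103.4 mm, the flat height. Next I lift, move over the grip and check.

Call:
{"name": "arm_command", "arguments": {"series": [{"x": 0, "y": 0, "z": -0.03, "ax": 0, "ay": 0, "az": 0}, {"x": 0, "y": 0, "z": -0.065, "ax": 0, "ay": 0, "az": 0}, {"x": -0.002, "y": -0.03, "z": -0.075, "ax": 0, "ay": 0, "az": 0}, {"x": -0.004, "y": -0.07, "z": -0.075, "ax": 0, "ay": 0, "az": 0}, {"x": -0.006, "y": -0.11, "z": -0.075, "ax": 0, "ay": 0, "az": 0}, {"x": -0.008, "y": -0.15, "z": -0.075, "ax": 0, "ay": 0, "az": 0}, {"x": -0.008, "y": -0.15, "z": -0.075, "ax": 0, "ay": 0, "az": 0}]}}

```text
clock: 5.28
tool_pos: [0.4939, -0.099, 0.1882]
tool_rot: [-0.108, 0.994, -0.0, 0.0]
force: [-0.5, 0.4, -0.2]
gripper_width: 0.0
finger_force: 0.0
```

```bash
python3 hs.py; python3 - <<'E'
from h import *
rel([(-57,-90,160),(-59,-90,130)])
E
```

```text
(-66, 60, 116) [  8.9 152.7  72.1] [-0.001  0.    -0.003]
now unit [-57.6 -92.7 188.2] q [-0.2   0.16 -0.37  1.04 -0.   -0.41] F [-0.5  0.4 -0.2] t 5.275
scene 145 [ 99.46918639 102.52444742 104.94764061] tip z [101.64885504 103.08450559 104.63343882] lid 99.4626227450358
side 65 [ 99.18727534 101.5767712  102.99135196] tip z [100.58875755 101.66650764 103.09789828] lid 98.48096469798861
(-57, -90, 160) [-1.   0.4 28. ] [ 0.001 -0.001 -0.001]
(-59, -90, 130) [ 1.   0.4 58. ] [ 0.001 -0.001 -0.001]
now unit [-58.  -90.4 188. ] q [-0.19  0.16 -0.37  1.04  0.   -0.41] F [-0.4 -0.7  1. ] t 5.375
```

The hasp is flat, 3.2–3.6 mm above the lid where 3.5 was expected. Now the lever.

Call:
{"name": "arm_command", "arguments": {"series": [{"x": -0.001, "y": 0, "z": 0.015, "ax": 0, "ay": 0, "az": 0}, {"x": -0.001, "y": 0, "z": 0.028, "ax": 0, "ay": 0, "az": 0}, {"x": 0, "y": 0, "z": 0.034, "ax": 0, "ay": 0, "az": 0}, {"x": 0, "y": 0, "z": 0.04, "ax": 0, "ay": 0, "az": 0}, {"x": 0.001, "y": 0, "z": 0.046, "ax": 0, "ay": 0, "az": 0}, {"x": 0.001, "y": 0, "z": 0.052, "ax": 0, "ay": 0, "az": 0}, {"x": 0.001, "y": 0, "z": 0.057, "ax": 0, "ay": 0, "az": 0}, {"x": 0.001, "y": 0, "z": 0.057, "ax": 0, "ay": 0, "az": 0}]}}

```text
clock: 6.38
tool_pos: [0.4918, -0.0973, 0.1313]
tool_rot: [-0.109, 0.994, -0.0, -0.001]
force: [-4.5, -0.1, 6.9]
gripper_width: 0.0005
finger_force: 3.6
```

```bash
cat > lv.py <<'E'
from h import *
rel([(-59,-90,130)]); T=[]
for n,(u0,v0) in (('scene',(250,200)),('side',(200,200))):
    p,d,W,o=cloud(n); X=(W-C)@U*1000
    T.append(cv2.resize(p[v0:v0+120,u0:u0+120,::-1],(400,400),interpolation=cv2.INTER_CUBIC))
    f=X[(abs(X[...,1]+126.5)<4)&(X[...,0]<-46)&(X[...,0]>-74)&(X[...,2]>70)]
    up=f[f[:,2]>112]; lo=f[f[:,2]<112]
    g=X[(np.max(p,-1)<70)&(X[...,2]>80)&(X[...,2]<150)&(X[...,1]<-105)&(X[...,1]>-122)&(abs(X[...,0]+58)<22)]
    gl=X[(np.max(p,-1)<70)&(X[...,2]>80)&(X[...,2]<150)&(X[...,1]>-75)&(X[...,1]<-58)&(abs(X[...,0]+58)<22)]
    r=lambda a:np.percentile(a,[2,50,98]).round(1) if len(a) else None
    print(n,'up',r(up[:,2]),'lo',r(lo[:,2]),'grip z',r(g[:,2]),'x',r(g[:,0]),'y',r(g[:,1]),'left',r(gl[:,2]))
import sys; cv2.imwrite('pics/'+sys.argv[1],cv2.hconcat(T))
E
python3 lv.py e.png
```

```text
(-59, -90, 130) [-0.3  0.5  1.3] [-0.    -0.001  0.   ]
now unit [-59.3 -90.5 131.3] q [-0.19  0.21 -0.45  0.91 -0.   -0.41] F [-4.5 -0.1  6.9] t 6.375
scene up [176.8 393.3 521.7] lo [89.6 92.2 94.6] grip z [107.5 117.7 143.9] x [-69.6 -65.6 -55.9] y [-118.6 -110.9 -105.1] left [109.6 117.6 121.2]
side up [180.  377.6 519.7] lo [88.9 91.4 93.8] grip z [103.8 114.7 147.2] x [-67.  -59.1 -51.4] y [-120.  -117.7 -105.3] left [108.8 113.5 115.2]
```

View pics/e.png

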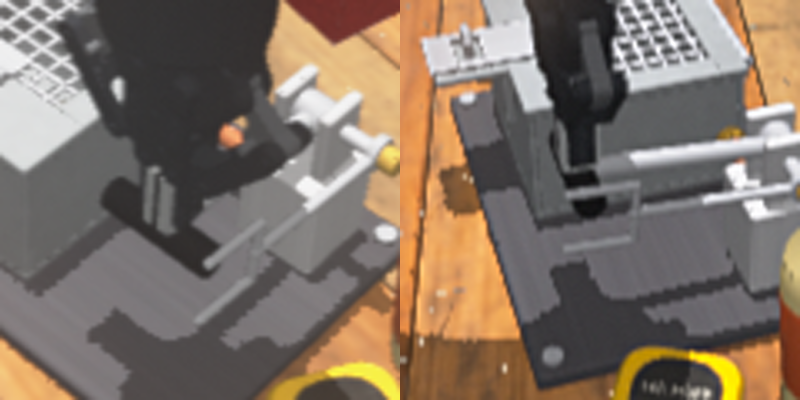

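In both tiles the grip's end stands between the prongs: right tile, end at (588,205) with prongs at y of about 186 and 246. Prong centres measure about 128 and 91 mm, so mid is about 109.5. The grip centre is at about 110.8, so I lower it 1.5 mm.

Call:
{"name": "arm_command", "arguments": {"series": [{"x": 0, "y": 0, "z": 0.001, "ax": 0, "ay": 0, "az": 0}, {"x": 0, "y": 0, "z": 0.0015, "ax": 0, "ay": 0, "az": 0}, {"x": 0, "y": 0, "z": 0.0015, "ax": 0, "ay": 0, "az": 0}, {"x": 0, "y": 0, "z": 0.0015, "ax": 0, "ay": 0, "az": 0}]}}

```text
clock: 6.98
tool_pos: [0.4916, -0.0973, 0.13]
tool_rot: [-0.109, 0.994, -0.0, -0.001]
force: [-4.6, -0.6, 6.7]
gripper_width: -0.0
finger_force: 3.7
```

```bash
python3 lv.py f.png; python3 - <<'E'
from h import *
for n in ('scene','side'):
    p,d,W,o=cloud(n); X=(W-C)@U*1000; b=.7 if n=='scene' else 1.3
    m=(p.min(-1)>80)&(abs(X[...,1]+126.5)<4.5)&(X[...,0]<-44)&(X[...,0]>-76)
    for lo,hi in((118,140),(80,100)):
        q=X[m&(X[...,2]>lo)&(X[...,2]<hi)]
        if len(q)>5:
            for xc in (-50,-60,-70):
                s=q[abs(q[:,0]-xc)<6]; print(n,lo,xc,len(s),np.percentile(s[:,2]+b,[5,95]).round(1) if len(s)>3 else '')
    l=X[(abs(X[...,1]+90)<4)&(X[...,0]>-40)&(X[...,0]<30)&(X[...,2]>85)&(X[...,2]<135)&(p.min(-1)>100)]
    if len(l)>10:
        bins=[np.percentile(l[abs(l[:,0]-c)<6][:,2]+b,95).round(1) if (abs(l[:,0]-c)<6).sum()>3 else None for c in (-30,-15,0,15)]; print('lever top z at x -30,-15,0,15',bins)
E
```

```text
(-59, -90, 130) [-0.5  0.5  0. ] [-0.    -0.001  0.   ]
now unit [-59.5 -90.5 130. ] q [-0.19  0.21 -0.45  0.91 -0.   -0.41] F [-4.6 -0.6  6.7] t 6.975
scene up [175.4 392.8 521.8] lo [89.2 91.8 94.5] grip z [105.3 116.2 143.9] x [-69.7 -65.7 -55.2] y [-118.9 -111.7 -105.2] left [107.7 115.9 119.3]
side up [183.3 377.5 519.4] lo [88.2 91.7 93.7] grip z [104.4 113.3 147.1] x [-67.3 -59.1 -51.4] y [-120.  -117.3 -105.1] left [108.7 111.8 114.8]
scene 118 -50 21 [127.6 130.8]
scene 118 -60 21 [127.5 131.7]
scene 118 -70 23 [128.8 132.4]
scene 80 -50 24 [90.1 93.4]
scene 80 -60 22 [89.4 94.1]
scene 80 -70 22 [91.7 94.8]
side 118 -50 20 [126.4 130.8]
side 118 -60 17 [128.2 132.2]
side 118 -70 19 [127.8 132.4]
side 80 -50 19 [89.2 93.4]
side 80 -60 18 [90.7 94.3]
side 80 -70 19 [91.4 95.3]
lever top z at x -30,-15,0,15 [np.float64(114.2), np.float64(112.4), np.float64(111.7), np.float64(109.8)]
```

View pics/f.png

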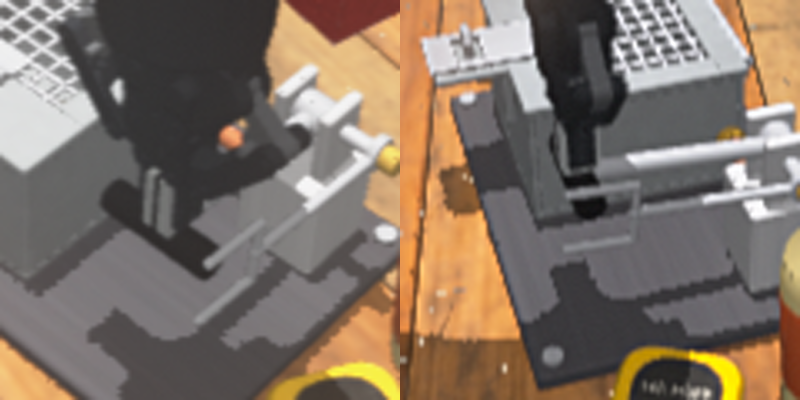

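The grip centre at about 110 mm sits midway between the prongs (prong mid about 110.3), and the hasp is still flat on the staple. I hand in while holding the lever.

```bash
python3 -c "
from rig import *
print(get_obs()['force'],finish_job())"
```

```text
the job is handed in; nothing more can be done
[-5.20628515 -0.62726953  6.62281774] None
```

The hasp lies flat over its staple, and the gripper is holding the lever down with the grip's end within about 1 mm of midway between the fork's prongs; I handed the job in like that at about 7 s on the clock, and no verdict came back.

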